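# Set out dental casts against a rule for their record photograph

## Task

Set the dental casts out for their record photograph: slide each one across the bench, never lifting it, wholly onto the charcoal mat, so that they stand in one row lengthwise on the mat, and lay the aluminium rule flat and lengthwise on the mat behind them with its graduated edge flush against the whole flat back of every cast. Let go of the rule and press the shutter release; then put the rule back flat in its tray and leave the casts standing on the mat. Leave the bowl, the jar and the spatula alone.

Things in the scene. Friction and masses are not known exactly. Their poses are not given: they have to be found in the camera images.
- cast_yellow: yellow dental cast, teeth up, 0.16 kg, may be absent. From above a D: flat back face at x = +28 mm, parallel flat sides 60 mm apart (y) from x = -6 to +28 mm, front a half circle of radius 30 mm ending at x = -36 mm. Base 22 mm high, teeth on it up to 36 mm. Origin: on the underside, midway between the sides, 28 mm in from the back; x points to the back, z up
- cast_white: white dental cast, teeth up, 0.16 kg, may be absent. From above a D: flat back face at x = +28 mm, parallel flat sides 60 mm apart (y) from x = -6 to +28 mm, front a half circle of radius 30 mm ending at x = -36 mm. Base 22 mm high, teeth on it up to 36 mm. Origin: on the underside, midway between the sides, 28 mm in from the back; x points to the back, z up
- cast_green: pale green dental cast, teeth up, 0.16 kg, may be absent. From above a D: flat back face at x = +28 mm, parallel flat sides 60 mm apart (y) from x = -6 to +28 mm, front a half circle of radius 30 mm ending at x = -36 mm. Base 22 mm high, teeth on it up to 36 mm. Origin: on the underside, midway between the sides, 28 mm in from the back; x points to the back, z up
- cast_pink: pink dental cast, teeth up, 0.16 kg, may be absent. From above a D: flat back face at x = +28 mm, parallel flat sides 60 mm apart (y) from x = -6 to +28 mm, front a half circle of radius 30 mm ending at x = -36 mm. Base 22 mm high, teeth on it up to 36 mm. Origin: on the underside, midway between the sides, 28 mm in from the back; x points to the back, z up
- mat: charcoal photo mat with white crop lines, 170 mm (x) by 460 mm (y), a thin card let in flush with the bench so things slide onto it without a step; fixed. Origin at its centre, y along its long side, x across it
- rule: aluminium safety rule, 0.15 kg, 400 mm long (x), 46 mm wide (y), plate 3 mm thick, with graduation marks along its thin working edge at y = +23 mm; a blue grip ridge runs its whole length, 12 mm wide, centred at y = -10 mm, its top 15 mm above the underside. Origin at the centre of the underside, z up. At the start it lies in the tray
- tray: shallow stainless tray for the rule, fixed, 446 mm (x) by 104 mm (y) outside, 440 by 98 mm inside, floor 3 mm thick, lip 7 mm high above the bench. Origin under its centre on the bench; stands left or right of the mat
- shutter_top (a point): centre of the top of the red push button, 34 mm across, on the black camera shutter release box (120 by 66 by 22 mm, fixed on the bench left or right of the mat); pressed straight down
- shutter (a joint): travel of the shutter button: 0 up, 0.006 m fully down; springs back, about 5 N when fully down; the picture is taken beyond 0.004
- bowl: green rubber mixing bowl, 120 mm across, 65 mm high, standing at the right of the bench: bystander
- jar: amber jar with a lid, 66 mm across, 85 mm high, at the left of the bench: bystander
- spatula: plaster spatula lying on the bench beyond the mat: bystander
Things that resemble listed ones, but are neither listed nor needed, are in the scene too. Leave any red look-alike of the cast_pink alone.

How it is judged:
By the outcome, as a careful person would: the job done as asked, in the order asked, and still so for the second after the job is handed in, with the robot touching nothing.
Of cast_yellow, cast_white, cast_green, cast_pink only 3 to 4 are there at a start; the rules pass over those that are not, and their reading is None.
At some moment in a run one of cast_yellow, cast_white, cast_green, cast_pink may be knocked a few centimetres aside while the robot is not near it.
Once in a run the grip may slacken for a moment while it holds something.
It also fails if it takes over 210 s, if anything falls off the work surface, if the arm or the gripper's body presses on something with over 40 N, if the wrist force passes 120 N, or if a joint passes its speed limit or range.

## Robot

A 7-joint arm with a two-finger parallel gripper is mounted at the origin on the work surface. World frame = base frame: x ahead of the robot, y to its left, z up, the work surface at z = 0. Lengths are in m, angles in rad, forces in N, time in s.
With the tool pointing down it reaches from about 0.425 to 0.95 m from the base axis. Payload 16.7 kg.
Tool frame: the origin (TCP) lies at the very end of the fingers, on their centre line; the grasp point (between the pads) lies 19 mm behind it; z points along the fingers, y is the line along which they close (so a half turn about z gives the same grasp; the last joint's range is limited). The gripper opens to 94 mm and grips with 3 to 60 N. Pads are 16 mm wide; open, the fingers measure 119 mm over their backs; the gripper's body (75 mm by 177 mm) begins 78 mm behind the grasp point.
Start: joints at [-1.423, 0.426, 0.074, 1.606, -0.034, 1.111, -0.067], TCP at [0.198, 0.645, 0.205] pointing down, gripper open.
Joint ranges: [-2.85, 2.85], [-0.5, 2.14], [-1.23, 1.37], [0.21, 2.46], [-1.02, 4.16], [0.16, 2.05], [-2.73, 2.73]. Speed limits (rad/s): [1.89, 1.89, 2.39, 2.39, 3.01, 3.01, 3.01].

## Interface

Orientations are given as [roll, pitch, yaw] about the fixed x, y, z axes, in that order (R = Rz(yaw) Ry(pitch) Rx(roll)).
In Python, from station import bot, optics, job gives the robot as it stands. The module is installed in compiled form; this text tells all that it offers.
- The arm moves only by the tool servo_tool, never from a script. Its argument "motion" is text: rows parted by semicolons, each of 7 numbers parted by spaces: the finger opening in mm, from 0 to 94, then the shift along the world's x, y, z in mm, then the turn, a rotation vector about the world's x, y, z in degrees. In form: grip tx ty tz wx wy wz; .... A call has 1 to 10 rows; each row is the pose to reach, as a shift and turn from the pose commanded when the call began; what a row does not reach only later rows make up. A row lasts 1/12 s, in which the tool goes at most 41.7 mm and 7.16 degrees, less where a joint would pass 70% of its speed; a pose out of reach is approached as far as the arm can. A call with a gripper value outside its range is refused whole. The fingers move at their own pace and stop on an object; "squeeze" is the grip in N (left out, the last holds). Time passes only in rows, so rows that repeat a pose let the fingers close. It gives the time, the measured TCP pose, the force, the opening and the grip force at its end, in the units of the state.
- bot.read_state(): the state, without advancing time (a new reading comes with each control period).
- optics.snapshot(name): name is "scene" or "top"; returns the picture (480x640x3 uint8, red, green, blue); there is no depth.
- optics.camera_info(name): a dict with "fx", "fy", "cx", "cy" (pixels), "world_to_cam" (4x4, takes a point from world to camera coordinates). Camera axes: x right, y down, z forward; pixel columns grow to the right and rows downward; lengths in m; the calibration is good to about 2 mm. A picture is of the moment at which its call begins. camera_info takes no time and is no camera call.
- job.close_job(): hands the job in; it is judged then, once.
The state is a dict: "t": time; "qpos": joint angles; "dq": joint speeds; "effort": joint torques, N m; "position": TCP position; "orientation": TCP orientation; "contact_force": force on the tool from outside, world axes, zero at the start; "ft_torque": the same for the moment, N m; "grip_width": opening from 0.0 (shut) to 1.0 (fully open); "grip_force": force on a finger pad.
Only numpy, scipy, OpenCV 4.12 (cv2) and the standard library are available. Lean on these libraries where they do the work, as an engineer would, in place of code of your own. Each camera call takes 0.05 s, during which the arm holds its last target. There are 200 camera calls.

## Working session

There is one attempt and no reset: what is moved stays moved. The work goes in short steps, Python scripts to look and compute and a tool call to move; the robot and the scene stay as the last step left them, time stands still between calls to the robot, and variables do not carry over. Pictures are saved under pics/ and viewed, at most 14 in all, crops included, and the job is handed in when it is done.

Besides the shell and the picture viewer there is one more tool, called after "Emit:" as name(argument=value, ...) on one line, values as JSON. servo_tool: Moves the arm, as the interface text tells. Its arguments: {"type":"object","properties":{"motion":{"type":"string"},"squeeze":{"type":"number"}},"required":["motion"]}

```bash
mkdir -p pics; ls; python3 - <<'E'
from station import bot,optics,job
import cv2
s=bot.read_state();print(s)
for n in("top","scene"):
    cv2.imwrite(f"pics/{n}0.png",optics.snapshot(n)[:,:,::-1]);print(optics.camera_info(n))
E
```

```text
pics
{'t': 0.0, 'qpos': array([-1.42249456,  0.42672529,  0.07388301,  1.60657037, -0.03408617,
        1.11077064, -0.06713775]), 'dq': array([ 0.00050534,  0.00051387, -0.00197071, -0.00076261,  0.00024751,
       -0.00035081,  0.00100889]), 'effort': array([-3.12145086e-03, -9.35803771e+01,  3.66501153e+00, -4.54181564e+01,
       -4.90485679e-02,  2.08206422e-02,  1.12619286e-04]), 'position': array([0.19798992, 0.644884  , 0.20479721]), 'orientation': array([-3.14038448e+00,  1.14786777e-04,  2.84369956e+00]), 'contact_force': array([ 0.08448915, -0.70986605,  0.46592929]), 'ft_torque': array([-0.01785001,  0.00333924, -0.0264385 ]), 'grip_force': 0.0, 'grip_width': 0.9980597224730281}
{'fx': 471.04570110687615, 'fy': 471.04570110687615, 'cx': 319.42723375362226, 'cy': 238.598825017762, 'world_to_cam': array([[-0.0051415 , -0.99998444,  0.00216604,  0.00437341],
       [-0.99609318,  0.00493051, -0.08817062,  0.55407227],
       [ 0.08815857, -0.00261091, -0.99610303,  1.27187821],
       [ 0.        ,  0.        ,  0.        ,  1.        ]])}
{'fx': 480.3210029368418, 'fy': 480.3210029368418, 'cx': 316.5010659732884, 'cy': 239.22354478004448, 'world_to_cam': array([[-0.65979318,  0.75132472, -0.01356892,  0.35131427],
       [ 0.6080687 ,  0.52320628, -0.59708261, -0.30167468],
       [-0.44150358, -0.40220187, -0.80206499,  1.80217281],
       [ 0.        ,  0.        ,  0.        ,  1.        ]])}
```

View pics/top0.png

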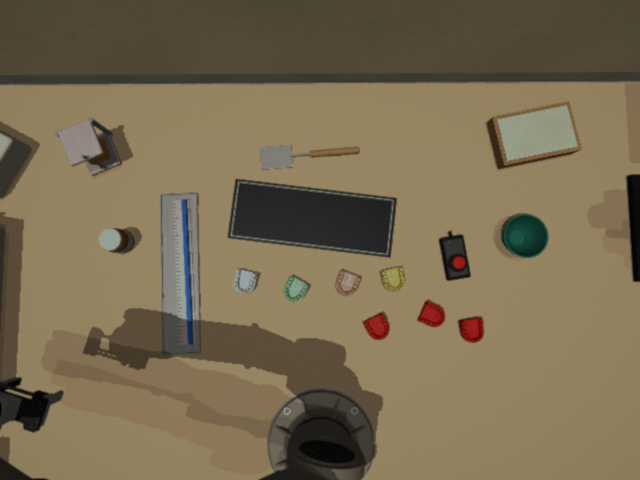

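View pics/scene0.png

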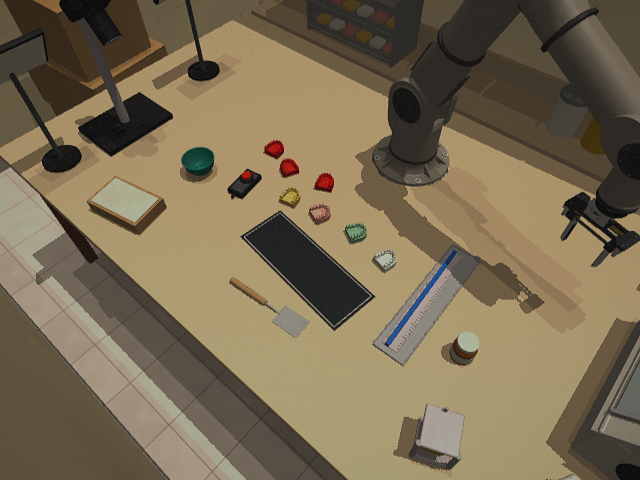

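```bash
cat > h.py <<'E'
import numpy as np,cv2
from station import bot,optics
def ray(n,px,z):
    c=optics.camera_info(n);W=c["world_to_cam"];R=W[:3,:3];o=-R.T@W[:3,3]
    px=np.atleast_2d(np.asarray(px,float))
    d=np.c_[(px[:,0]-c["cx"])/c["fx"],(px[:,1]-c["cy"])/c["fy"],np.ones(len(px))]@R
    return (o+d*((z-o[2])/d[:,2])[:,None])[:,:2]
def proj(n,P):
    c=optics.camera_info(n);W=c["world_to_cam"];p=np.asarray(P)@W[:3,:3].T+W[:3,3]
    return np.c_[p[:,0]/p[:,2]*c["fx"]+c["cx"],p[:,1]/p[:,2]*c["fy"]+c["cy"]]
HUE={'yellow':((22,60,60),(34,255,255)),'green':((50,25,60),(88,255,255)),'pink':((0,50,60),(12,135,255)),'white':((95,5,110),(130,90,255))}
def blobs(im,lo,hi,amin=100,amax=1500):
    h=cv2.cvtColor(im,cv2.COLOR_RGB2HSV);m=cv2.inRange(h,np.array(lo),np.array(hi))
    m=cv2.morphologyEx(m,cv2.MORPH_CLOSE,np.ones((3,3),np.uint8))
    cs,_=cv2.findContours(m,cv2.RETR_EXTERNAL,cv2.CHAIN_APPROX_NONE)
    return [c for c in cs if amin<cv2.contourArea(c)<amax]
E
python3 - <<'E'
from h import *
im=cv2.imread("pics/top0.png")
c=cv2.resize(im[255:310,215:425],None,fx=3.8,fy=3.8,interpolation=cv2.INTER_CUBIC)
d=cv2.resize(im[180:360,150:210],None,fx=2,fy=2,interpolation=cv2.INTER_CUBIC)
e=cv2.resize(im[220:290,430:480],None,fx=4,fy=4,interpolation=cv2.INTER_CUBIC)
o=np.zeros((590,798,3),np.uint8);o[:c.shape[0],:c.shape[1]]=c;o[215:215+360,:120]=d;o[215:495,150:350]=e
cv2.imwrite("pics/crop0.png",o)
rgb=im[:,:,::-1]
h=cv2.cvtColor(im,cv2.COLOR_BGR2HSV)
for p in[(245,281),(295,289),(347,283),(393,279),(275,270)]:print(p,h[p[1]-2:p[1]+3:2,p[0]-2:p[0]+3:2].reshape(-1,3).tolist())
for n,(lo,hi) in HUE.items():
    for b in blobs(rgb.copy(),lo,hi):
        x=b[:,0].mean(0)
        if 230<x[0]<410 and 250<x[1]<310: print(n,cv2.contourArea(b),cv2.minAreaRect(b),ray("top",[x],.022))
# mat
m=(im.max(2)<70).astype(np.uint8);m[:170]=0;m[265:]=0;m[:,:220]=0;m[:,405:]=0
k=max(cv2.findContours(m,0,2)[0],key=cv2.contourArea);r=cv2.boxPoints(cv2.minAreaRect(k))
w=ray("top",r,0);print("mat",r,w,w.mean(0),np.linalg.norm(np.diff(w,axis=0),axis=1))
h[:,:210];b=cv2.inRange(h,np.array((105,130,60)),np.array((125,255,255)));b[:,:150]=0;b[:,215:]=0
k=np.argwhere(b)[:,::-1].astype(np.float32);r=cv2.boxPoints(cv2.minAreaRect(k));w=ray("top",r,.018);print("ridge",w,w.mean(0))
b=cv2.inRange(h,np.array((0,170,90)),np.array((6,255,255)));b[:,:440]=0;b[:240]=0;b[285:]=0;b[:,480:]=0
k=np.argwhere(b)[:,::-1];print("shut",k.mean(0),k.min(0),k.max(0),ray("top",[k.mean(0)],.03))
E
```

```text
(245, 281) [[102, 26, 169], [104, 28, 172], [103, 24, 169], [105, 27, 170], [103, 27, 170], [103, 27, 170], [102, 27, 168], [102, 26, 169], [103, 27, 170]]
(295, 289) [[80, 33, 160], [66, 42, 156], [81, 32, 159], [75, 35, 159], [81, 31, 158], [64, 46, 156], [58, 59, 156], [59, 52, 157], [62, 47, 157]]
(347, 283) [[13, 59, 151], [5, 10, 150], [10, 31, 150], [13, 41, 150], [108, 8, 156], [12, 29, 150], [13, 67, 149], [12, 54, 150], [11, 19, 151]]
(393, 279) [[31, 99, 154], [30, 117, 150], [31, 96, 154], [32, 95, 155], [32, 86, 154], [30, 106, 151], [29, 123, 151], [29, 124, 150], [28, 127, 151]]
(275, 270) [[20, 88, 151], [21, 86, 151], [20, 87, 150], [20, 88, 151], [20, 88, 151], [21, 87, 150], [20, 86, 151], [20, 87, 150], [20, 87, 150]]
yellow 454.5 ((393.3236083984375, 279.2941589355469), (24.4960994720459, 22.79834747314453), 75.96376037597656) [[ 0.44609623 -0.20006218]]
green 390.0 ((294.4000244140625, 289.7000427246094), (21.0190372467041, 22.360679626464844), 26.56505012512207) [[0.41694159 0.06924344]]
pink 216.0 ((346.4482421875, 283.6257629394531), (21.53955841064453, 22.57302474975586), 22.380136489868164) [[ 0.43313678 -0.07204794]]
white 156.0 ((243.83847045898438, 278.2076721191406), (14.559161186218262, 18.5936279296875), 37.87498474121094) [[0.44573786 0.20849092]]
mat [[232.3856  234.07892]
 [238.64287 182.35199]
 [392.05914 200.9104 ]
 [385.80188 252.63733]] [[ 0.57019148  0.2456382 ]
 [ 0.7173597   0.22955899]
 [ 0.66212829 -0.20423152]
 [ 0.51590533 -0.18397768]] [0.6163962 0.021747 ] [0.14804399 0.43729247 0.14761901]
ridge [[0.66439044 0.38489902]
 [0.66485876 0.37354986]
 [0.27236363 0.34812181]
 [0.2719283  0.3591735 ]] [0.46838528 0.36643605]
shut [458.59166667 262.28333333] [453 257] [464 268] [[ 0.48680956 -0.37797267]]
```

View pics/crop0.png

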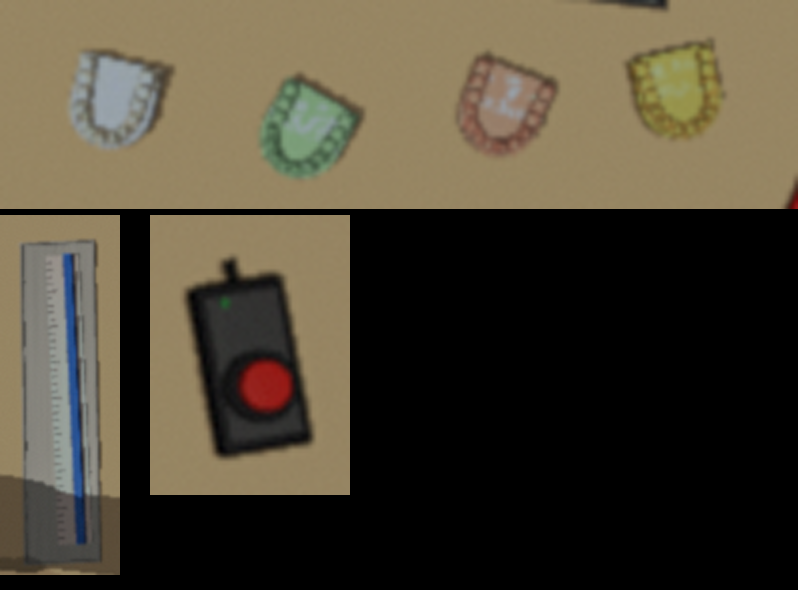

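```bash
cat >> h.py <<'E'
def casts(im,boxes,bg=None):
    """outline of each cast against the local background; returns origin xy and yaw (deg)"""
    lab=cv2.cvtColor(im,cv2.COLOR_RGB2LAB).astype(float);out={}
    for n,(u,v) in boxes.items():
        u,v=int(u),int(v);r=22;p=lab[v-r:v+r,u-r:u+r]
        b=np.median(np.r_[p[0],p[-1],p[:,0],p[:,-1]],axis=0)
        m=(np.linalg.norm((p-b)*[.7,1,1],axis=2)>9).astype(np.uint8)
        m=cv2.morphologyEx(m,cv2.MORPH_CLOSE,np.ones((3,3),np.uint8))
        cs=cv2.findContours(m,0,cv2.CHAIN_APPROX_NONE)[0]
        c=max(cs,key=cv2.contourArea);w=ray("top",c[:,0]+[u-r,v-r],.014).astype(np.float32)
        H=cv2.convexHull(w*1000)[:,0]
        # back edge direction: sum of unit-pixels; rotate so extents fit
        (cx,cy),(a,bb),an=cv2.minAreaRect(H)
        yaw=(an+45)%90-45
        R=np.array([[np.cos(np.radians(yaw)),np.sin(np.radians(yaw))],[-np.sin(np.radians(yaw)),np.cos(np.radians(yaw))]])
        q=H@R.T;lo,hi=q.min(0),q.max(0)
        o=R.T@np.array([(hi[0]+lo[0])/2+4,(lo[1]+hi[1])/2])
        out[n]=(o.round(1),round(yaw,1),(hi-lo).round(1),cv2.contourArea(c))
    return out
E
python3 - <<'E'
from h import *
im=cv2.imread("pics/top0.png")[:,:,::-1].copy()
for k,v in casts(im,dict(white=(245,280),green=(295,288),pink=(347,282),yellow=(393,278))).items():print(k,v)
g=im.max(2);m=(g<125).astype(np.uint8)*255;m[:172]=0;m[262:]=0;m[:,:222]=0;m[:,402:]=0
m=cv2.morphologyEx(m,cv2.MORPH_CLOSE,np.ones((5,5),np.uint8))
k=max(cv2.findContours(m,0,cv2.CHAIN_APPROX_NONE)[0],key=cv2.contourArea)
w=(ray("top",k[:,0],0)*1000).astype(np.float32);print("mat",cv2.minAreaRect(w),cv2.boxPoints(cv2.minAreaRect(w)))
# tray
lab=cv2.cvtColor(im,cv2.COLOR_RGB2HSV);t=((lab[...,1]<45)|((lab[...,0]>90))).astype(np.uint8);t[:185]=0;t[360:]=0;t[:,:150]=0;t[:,210:]=0
k=max(cv2.findContours(t,0,2)[0],key=cv2.contourArea);w=(ray("top",k[:,0],.007)*1000).astype(np.float32);print("tray",cv2.minAreaRect(w))
# shutter from two views
sc=cv2.imread("pics/scene0.png");h=cv2.cvtColor(sc,cv2.COLOR_BGR2HSV);b=cv2.inRange(h,np.array((0,150,60)),np.array((6,255,255)));b[:165]=0;b[188:]=0;b[:,:235]=0;b[:,260:]=0
p=np.argwhere(b)[:,::-1].mean(0);print(p)
for z in(.022,.026,.03,.034,.038):print(z,ray("top",[[458.6,262.3]],z),ray("scene",[p],z))
print("redge top",proj("top",[[.468,.366,.018]]))
E
```

```text
white (array([442.6, 204.8]), -14.3, array([68.9, 69.5]), 525.5)
green (array([419.4,  66.5]), -26.9, array([70.8, 66.5]), 510.5)
pink (array([435.4, -74.6]), -21.3, array([70.2, 66.9]), 507.5)
yellow (array([ 446.5, -199.2]), 11.7, array([68.2, 67.5]), 501.5)
mat ((616.2437133789062, 21.854034423828125), (462.5708312988281, 172.1695556640625), 82.81983947753906) [[ 501.9257  -196.85794]
 [ 672.7451  -218.37737]
 [ 730.56177  240.56601]
 [ 559.7423   262.08545]]
tray ((464.54278564453125, 389.3655090332031), (444.5687255859375, 105.00154876708984), 2.029978036880493)
[246.03225806 174.9516129 ]
0.022 [[ 0.48705616 -0.38037676]] [[ 0.47250081 -0.39067175]]
0.026 [[ 0.48691007 -0.37918538]] [[ 0.47486728 -0.38743678]]
0.03 [[ 0.48676397 -0.37799401]] [[ 0.47723374 -0.3842018 ]]
0.034 [[ 0.48661788 -0.37680264]] [[ 0.47960021 -0.38096682]]
0.038 [[ 0.48647179 -0.37561127]] [[ 0.48196668 -0.37773184]]
redge top [[186.95289662 270.6696358 ]]
```

Emit:
servo_tool(motion="94 20 -35 -10 0 0 -7; 94 40 -70 -20 0 0 -14; 94 60 -105 -30 0 0 -21; 94 80 -140 -40 0 0 -28; 94 100 -175 -50 0 0 -35; 94 120 -210 -60 0 0 -42; 94 140 -245 -70 0 0 -49; 94 160 -280 -80 0 0 -56; 94 180 -315 -80 0 0 -63; 94 200 -350 -80 0 0 -70", squeeze=10)

```text
t: 0.93
position: [0.3982, 0.2931, 0.1249]
orientation: [-3.141, 0.001, 1.616]
contact_force: [1.0, 0.8, 0.3]
grip_width: 0.999
grip_force: 0.0
```

Emit:
servo_tool(motion="94 6 -10 0 0 0 -7; 94 12 -20 0 0 0 -14; 94 18 -30 0 0 0 -21; 94 24 -40 0 0 0 -28; 94 30 -50 0 0 0 -35; 94 36 -60 0 0 0 -42; 94 42 -70 0 0 0 -49; 94 48 -80 0 0 0 -56; 94 54 -92 0 0 0 -63; 94 54 -92 0 0 0 -70")

```text
t: 1.77
position: [0.4529, 0.2011, 0.1255]
orientation: [3.141, -0.0, 0.392]
contact_force: [-0.4, 0.3, 0.4]
grip_width: 1.001
grip_force: 0.0
```

Emit:
servo_tool(motion="94 0 1 0 0 0 -7; 94 0 1 0 0 0 -14; 94 0 1 -20 0 0 -21; 94 0 1 -45 0 0 -28; 94 0 1 -70 0 0 -34.5; 94 0 1 -90 0 0 -34.5; 94 0 1 -105 0 0 -34.5; 94 0 1 -115 0 0 -34.5; 94 0 1 -121 0 0 -34.5; 94 0 1 -121 0 0 -34.5")

```text
t: 2.6
position: [0.4518, 0.2039, 0.0038]
orientation: [3.141, 0.001, -0.202]
contact_force: [-0.1, -0.7, -0.3]
grip_width: 1.002
grip_force: 0.0
```

Emit:
servo_tool(motion="80 0 0 0 0 0 0; 72 0 0 0 0 0 0; 66 0 0 0 0 0 0; 60 0 0 0 0 0 0; 56 0 0 0 0 0 0; 56 0 0 0 0 0 0; 56 0 0 0 0 0 0", squeeze=10)

```text
t: 3.18
position: [0.4522, 0.2044, 0.0048]
orientation: [-3.141, -0.0, -0.202]
contact_force: [-1.3, -0.9, 7.7]
grip_width: 0.638
grip_force: 10.0
```

Emit:
servo_tool(motion="56 12 -3 0 0 0 0; 56 32 -8 0 0 0 1; 56 52 -13 0 0 0 1.5; 56 72 -18 0 0 0 2; 56 92 -23 0 0 0 2.5; 56 112 -28 0 0 0 3; 56 132 -34 0 0 0 3.5; 56 152 -39 0 0 0 4; 56 166 -42 0 0 0 4.4; 56 172.5 -44.5 0 0 0 4.4")

```text
t: 4.02
position: [0.6261, 0.1591, 0.0044]
orientation: [3.141, -0.001, -0.125]
contact_force: [-1.5, 0.0, -0.4]
grip_width: 0.632
grip_force: 10.0
```

Emit:
servo_tool(motion="56 0 0 0 0 0 0; 56 0 0 0 0 0 0")

```text
t: 4.18
position: [0.6243, 0.1595, 0.0044]
orientation: [3.141, -0.0, -0.126]
contact_force: [1.2, -0.0, 0.8]
grip_width: 0.636
grip_force: 10.0
```

Emit:
servo_tool(motion="76 0 0 0 0 0 0; 76 0 0 0 0 0 0; 76 0 0 25 0 0 0; 80 0 0 60 0 0 0; 94 -20 -10 75 0 0 -4; 94 -60 -30 75 0 0 -10; 94 -96 -48 75 0 0 -15; 94 -132 -66 75 0 0 -19.8; 94 -166 -83 75 0 0 -19.8; 94 -196 -98 75 0 0 -19.8")

```text
t: 5.02
position: [0.4252, 0.0612, 0.0789]
orientation: [-3.142, 0.002, -0.471]
contact_force: [0.2, -0.7, 1.3]
grip_width: 1.001
grip_force: 0.0
```

```bash
cat > look.py <<'E'
from h import *
import sys
im=optics.snapshot("top");cv2.imwrite(f"pics/{sys.argv[1]}.png",im[:,:,::-1]);print(bot.read_state()["position"])
old=cv2.imread("pics/top0.png")[:,:,::-1]
bx=dict(white=(245,280),green=(295,288),pink=(347,282),yellow=(393,278))
if len(sys.argv)>2: bx={k:bx[k] for k in sys.argv[2].split(',')}
for k,v in casts(im,bx).items():print(k,v)
E
python3 look.py t1
```

```text
[0.41951853 0.0583183  0.07810062]
white (array([446.9, 171.2]), 0.3, array([118.1,  43.9]), 510.0)
green (array([457. ,  83.1]), 0.2, array([52.1, 93.8]), 313.5)
pink (array([421.2, -56.9]), -41.9, array([115.6,  69.2]), 550.0)
yellow (array([ 446.5, -199.2]), 11.7, array([68.2, 67.5]), 501.5)
```

View pics/t1.png

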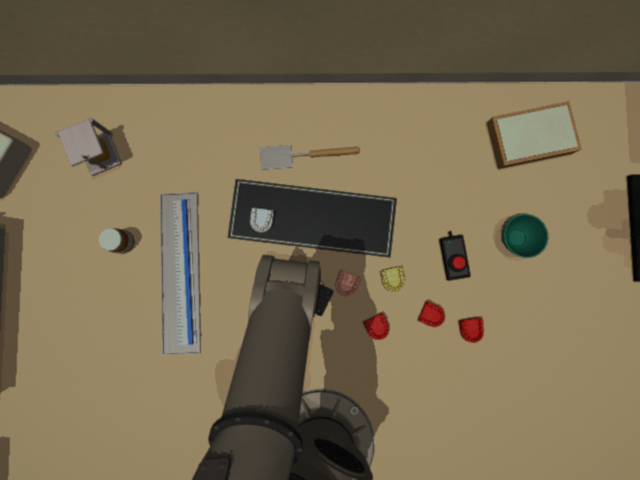

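Emit:
servo_tool(motion="94 0 0 0 0 0 0; 94 0 0 0 0 0 0; 94 0 0 -10 0 0 0")

```text
t: 5.32
position: [0.4302, 0.063, 0.0706]
orientation: [-3.139, -0.002, -0.469]
contact_force: [0.3, 0.1, 0.8]
grip_width: 1.001
grip_force: 0.0
```

Emit:
servo_tool(motion="94 0 0 -20 0 0 0; 94 0 0 -40 0 0 0; 94 0 0 -55 0 0 0; 94 0 0 -65 0 0 0; 80 0 0 -65 0 0 0; 70 0 0 -65 0 0 0; 62 0 0 -65 0 0 0; 56 0 0 -65 0 0 0; 56 0 0 -65 0 0 0; 56 0 0 -65 0 0 0")

```text
t: 6.15
position: [0.429, 0.0621, 0.0049]
orientation: [-3.141, -0.001, -0.47]
contact_force: [-0.2, -0.1, 6.1]
grip_width: 0.645
grip_force: 9.9
```

Emit:
servo_tool(motion="56 12 0 0 0 0 1; 56 32 1 0 0 0 3; 56 52 1.5 0 0 0 5; 56 74 2 0 0 0 7.5; 56 96 3 0 0 0 10; 56 118 4 0 0 0 12.5; 56 140 5 0 0 0 15; 56 162 6 0 0 0 17; 56 178 6.5 0 0 0 19; 56 184 6.5 0 0 0 19.7")

```text
t: 6.98
position: [0.6147, 0.0685, 0.0047]
orientation: [-3.142, -0.001, -0.124]
contact_force: [-0.2, 0.1, -3.0]
grip_width: 0.64
grip_force: 10.0
```

Emit:
servo_tool(motion="56 0 0 0 0 0 0; 56 0 0 0 0 0 0; 76 0 0 0 0 0 0; 76 0 0 0 0 0 0; 76 0 0 25 0 0 0; 80 0 0 60 0 0 0; 94 0 0 75 0 0 0")

```text
t: 7.57
position: [0.6129, 0.068, 0.0825]
orientation: [-3.141, -0.002, -0.128]
contact_force: [0.5, -0.5, 0.6]
grip_width: 0.891
grip_force: 0.0
```

```bash
python3 look.py t2 pink,yellow
```

```text
[0.61394336 0.06827062 0.08415776]
pink (array([440.5, -86.2]), -0.8, array([118.2,  90.8]), 908.0)
yellow (array([ 446.5, -199.2]), 11.7, array([68.2, 67.5]), 502.5)
```

```bash
python3 - <<'E'
import cv2
im=cv2.imread("pics/t2.png")[160:320,215:425]
cv2.imwrite("pics/c2.png",cv2.resize(im,None,fx=3.5,fy=3.5,interpolation=cv2.INTER_CUBIC))
E
```

```text
(no output)
```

View pics/c2.png

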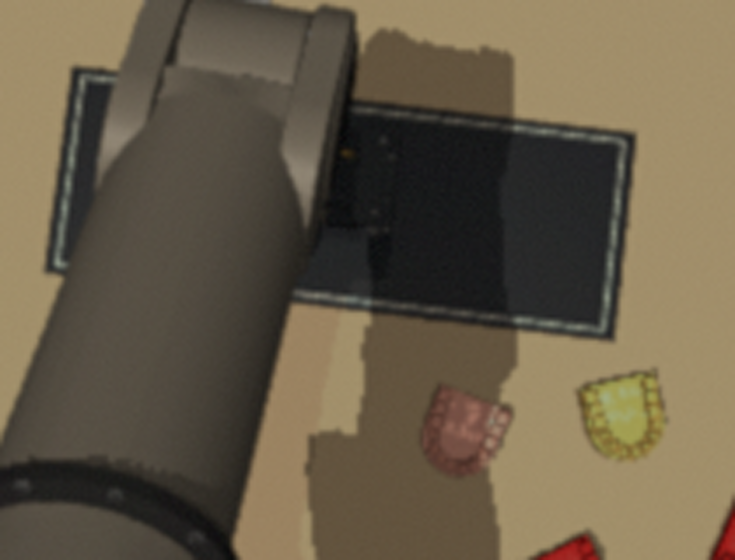

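Emit:
servo_tool(motion="94 -28 -24 0 0 0 -3; 94 -56 -49 0 0 0 -6; 94 -84 -73 0 0 0 -9; 94 -112 -98 0 0 0 -12; 94 -140 -122 0 0 0 -13.8; 94 -168.5 -146.5 0 0 0 -13.8; 94 -168.5 -146.5 0 0 0 -13.8; 94 -168.5 -146.5 -25 0 0 -13.8; 94 -168.5 -146.5 -50 0 0 -13.8; 94 -168.5 -146.5 -75 0 0 -13.8")

```text
t: 8.45
position: [0.4437, -0.0777, 0.0037]
orientation: [-3.14, -0.001, -0.368]
contact_force: [0.3, 0.5, -0.7]
grip_width: 1.003
grip_force: 0.0
```

Emit:
servo_tool(motion="80 0 0 0 0 0 0; 72 0 0 0 0 0 0; 66 0 0 0 0 0 0; 60 0 0 0 0 0 0; 56 0 0 0 0 0 0; 56 0 0 0 0 0 0; 56 0 0 0 0 0 0")

```text
t: 9.03
position: [0.4447, -0.0781, 0.0053]
orientation: [-3.141, -0.001, -0.367]
contact_force: [-2.5, -0.2, 15.5]
grip_width: 0.634
grip_force: 10.0
```

Emit:
servo_tool(motion="56 10 3 0 0 0 0; 56 28 10 0 0 0 2; 56 46 16 0 0 0 4; 56 65 23 0 0 0 6; 56 84 30 0 0 0 8; 56 103 36 0 0 0 10; 56 122 43 0 0 0 12; 56 140 49 0 0 0 13.8; 56 152 54 0 0 0 13.8; 56 157 55.5 0 0 0 13.8")

```text
t: 9.87
position: [0.6025, -0.0216, 0.0048]
orientation: [-3.141, -0.001, -0.125]
contact_force: [-9.2, -0.6, 10.3]
grip_width: 0.644
grip_force: 9.9
```

Emit:
servo_tool(motion="56 0 0 0 0 0 0; 56 0 0 0 0 0 0; 76 0 0 0 0 0 0; 76 0 0 0 0 0 0; 76 0 0 25 0 0 0; 80 0 0 60 0 0 0; 94 0 0 75 0 0 0")

```text
t: 10.45
position: [0.6014, -0.0237, 0.0824]
orientation: [-3.141, -0.002, -0.128]
contact_force: [1.0, -0.4, 1.1]
grip_width: 0.889
grip_force: 0.0
```

```bash
python3 look.py t3 yellow
```

```text
[ 0.60251985 -0.02359732  0.08402608]
yellow (array([ 461.7, -187. ]), -0.8, array([96.2, 93.7]), 744.0)
```

```bash
python3 - <<'E'
from h import *
for f in("top0","t3"):
    im=cv2.imread(f"pics/{f}.png")[:,:,::-1].copy()
    for b in blobs(im,(23,90,40),(36,255,255)): print(f,b[:,0].mean(0),cv2.contourArea(b),cv2.minAreaRect(b))
E
```

```text
top0 [393.14473684 277.90789474] 419.0 ((392.8705749511719, 278.91766357421875), (23.428491592407227, 22.126909255981445), 77.47119140625)
t3 [393.17105263 277.89473684] 422.0 ((392.89410400390625, 279.0235595703125), (23.64542007446289, 22.126909255981445), 77.47119140625)
```

Emit:
servo_tool(motion="94 -24 -29 0 0 0 4; 94 -48 -58 0 0 0 8; 94 -73 -87 0 0 0 12; 94 -97 -116 0 0 0 16; 94 -121 -145 0 0 0 19.3; 94 -145.5 -174 0 0 0 19.3; 94 -145.5 -174 0 0 0 19.3; 94 -145.5 -174 -25 0 0 19.3; 94 -145.5 -174 -50 0 0 19.3; 94 -145.5 -174 -75 0 0 19.3")

```text
t: 11.33
position: [0.4554, -0.1967, 0.0038]
orientation: [3.142, -0.001, 0.209]
contact_force: [1.1, 0.5, 1.0]
grip_width: 1.002
grip_force: 0.0
```

Emit:
servo_tool(motion="80 0 0 0 0 0 0; 72 0 0 0 0 0 0; 66 0 0 0 0 0 0; 60 0 0 0 0 0 0; 56 0 0 0 0 0 0; 56 0 0 0 0 0 0; 56 0 0 0 0 0 0")

```text
t: 11.92
position: [0.4561, -0.1968, 0.0053]
orientation: [3.141, -0.001, 0.21]
contact_force: [-1.3, 0.5, 10.1]
grip_width: 0.639
grip_force: 10.0
```

Emit:
servo_tool(motion="56 9 5 0 0 0 -1; 56 24 15 0 0 0 -3; 56 40 25 0 0 0 -5; 56 56 35 0 0 0 -8; 56 72 45 0 0 0 -11; 56 88 55 0 0 0 -14; 56 104 65 0 0 0 -17; 56 120 74 0 0 0 -19.2; 56 130 80 0 0 0 -19.2; 56 134 83 0 0 0 -19.2")

```text
t: 12.75
position: [0.5904, -0.1135, 0.0051]
orientation: [3.141, -0.0, -0.124]
contact_force: [-7.7, -5.2, 12.8]
grip_width: 0.638
grip_force: 10.0
```

Emit:
servo_tool(motion="56 0 0 0 0 0 0; 56 0 0 0 0 0 0; 76 0 0 0 0 0 0; 76 0 0 0 0 0 0; 76 0 0 25 0 0 0; 80 0 0 60 0 0 0; 94 0 0 95 0 0 0; 94 -20 30 95 0 0 0; 94 -35 65 95 0 0 0; 94 -50 100 95 0 0 0")

```text
t: 13.58
position: [0.5385, -0.0134, 0.0999]
orientation: [-3.141, -0.0, -0.127]
contact_force: [1.6, 1.1, -0.5]
grip_width: 0.999
grip_force: 0.0
```

Emit:
servo_tool(motion="60 -10 40 0 0 0 2; 60 -20 80 0 0 0 4; 60 -30 120 0 0 0 6; 60 -40 160 0 0 0 8; 60 -50 200 0 0 0 10; 50 -60 240 0 0 0 11; 40 -65 280 0 0 0 11; 36 -71 320 0 0 0 11; 36 -71 350 0 0 0 11; 36 -71 380 0 0 0 11")

```text
t: 14.42
position: [0.4674, 0.3683, 0.0994]
orientation: [-3.141, 0.001, 0.068]
contact_force: [1.2, -0.2, -0.1]
grip_width: 0.387
grip_force: 0.0
```

```bash
python3 - <<'E'
from h import *
s=bot.read_state();print(s["position"],np.degrees(s["orientation"]),s["qpos"])
im=optics.snapshot("top");cv2.imwrite("pics/t4.png",im[:,:,::-1])
sc=optics.snapshot("scene");cv2.imwrite("pics/s4.png",sc[:,:,::-1])
c=cv2.resize(im[165:265,220:410],None,fx=4.2,fy=4.2,interpolation=cv2.INTER_CUBIC);cv2.imwrite("pics/c4.png",c[:,:,::-1])
E
```

```text
[0.46737816 0.36826589 0.09940108] [-1.79993424e+02  3.68297938e-02  3.91486312e+00] [-1.29059168  0.49452516  0.67748037  1.9136039  -0.39990368  0.871462
 -1.91111079]
```

View pics/c4.png

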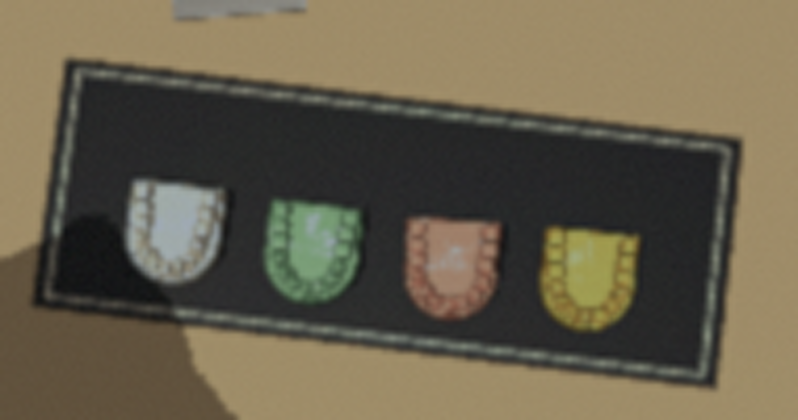

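Emit:
servo_tool(motion="26 1 -2 0 0 0 0; 26 1 -2 -30 0 0 0; 26 1 -2 -60 0 0 0; 26 1 -2 -80 0 0 0; 26 1 -2 -90.5 0 0 0; 26 1 -2 -90.5 0 0 0; 20 1 -2 -90.5 0 0 0; 8 1 -2 -90.5 0 0 0; 8 1 -2 -90.5 0 0 0; 8 1 -2 -90.5 0 0 0", squeeze=40)

```text
t: 15.35
position: [0.4701, 0.3643, 0.01]
orientation: [-3.141, -0.001, 0.067]
contact_force: [0.5, -2.7, 7.7]
grip_width: 0.12
grip_force: 40.0
```

```bash
python3 - <<'E'
from h import *
s=bot.read_state();print(s["position"],np.degrees(s["orientation"]),s["grip_width"]*94,s["grip_force"],s["contact_force"])
im=cv2.imread("pics/t4.png")[:,:,::-1].copy();g=im.max(2).astype(np.uint8)
m=np.zeros_like(g);m[160:270,220:410]=(g[160:270,220:410]>85)
a=np.radians(-7.2);u=np.array([np.cos(a),np.sin(a)]);v=np.array([-np.sin(a),np.cos(a)])
for c in cv2.findContours(m,0,cv2.CHAIN_APPROX_NONE)[0]+cv2.findContours(m,cv2.RETR_CCOMP,cv2.CHAIN_APPROX_NONE)[0]:
    A=cv2.contourArea(c)
    if 300<A<700:
        w=ray("top",c[:,0],.018)*1000-[616.2,21.9];q=np.c_[w@u,w@v];r=cv2.minAreaRect(w.astype(np.float32))
        print(A,"x",q[:,0].min().round(1),q[:,0].max().round(1),"y",q[:,1].min().round(1),q[:,1].max().round(1),r[2])
E
```

```text
[0.47013425 0.36428495 0.00998655] [-1.79950423e+02 -6.28792908e-02  3.82085422e+00] 11.236635276429196 40.00279784202576 [ 0.50508232 -2.70288183  7.74801953]
422.5 x -56.8 7.5 y -165.4 -105.7 83.48394012451172
417.5 x -60.8 4.7 y -74.3 -14.0 85.00541687011719
415.0 x -61.1 3.5 y 18.1 78.7 89.71707916259766
435.0 x -60.1 5.7 y 108.6 171.4 89.72457122802734
```

Emit:
servo_tool(motion="8 0 0 10 0 0 0; 8 0 0 35 0 0 0; 8 5 -15 60 0 0 0; 8 15 -40 65 0 0 0; 8 30 -70 65 0 0 0; 8 45 -105 65 0 0 4; 8 60 -140 65 0 0 10; 8 78 -175 65 0 0 17; 8 96 -205 65 0 0 24; 8 110 -230 65 0 0 31")

```text
t: 16.18
position: [0.5807, 0.1315, 0.0752]
orientation: [3.141, -0.001, 0.613]
contact_force: [0.2, 0.3, -1.6]
grip_width: 0.118
grip_force: 40.0
```

Emit:
servo_tool(motion="8 15 -20 0 0 0 7; 8 30 -40 0 0 0 14; 8 45 -60 0 0 0 21; 8 60 -80 0 0 0 28; 8 70 -95 0 0 0 34; 8 80 -108 0 0 0 40; 8 86 -114 0 0 0 45; 8 89 -116 0 0 0 48; 8 89 -116 0 0 0 48; 8 89 -116 0 0 0 48")

```text
t: 17.02
position: [0.6685, 0.0181, 0.0745]
orientation: [3.141, 0.0, 1.443]
contact_force: [0.2, -0.3, -1.5]
grip_width: 0.12
grip_force: 40.0
```

```bash
python3 - <<'E'
from h import *
s=bot.read_state();print(s["position"],np.degrees(s["orientation"]),s["grip_width"]*94)
im=optics.snapshot("top");cv2.imwrite("pics/t5.png",im[:,:,::-1])
sc=optics.snapshot("scene");cv2.imwrite("pics/s5.png",np.vstack([cv2.resize(im[130:280,180:440],None,fx=3,fy=2,interpolation=3)[:,:,::-1],cv2.resize(sc[170:355,200:460],(780,290))[:,:,::-1]]))
E
```

```text
[0.66849396 0.01808866 0.07452406] [1.79989554e+02 5.94518721e-04 8.27019440e+01] 11.242300352727861
```

View pics/s5.png

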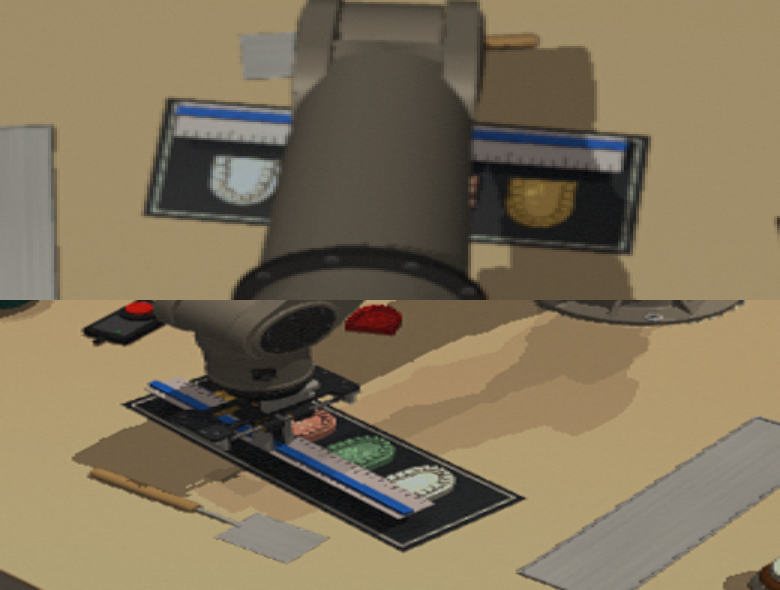

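Emit:
servo_tool(motion="8 0 0 -25 0 0 0; 8 0 0 -45 0 0 0; 8 0 0 -58 0 0 0; 8 0 0 -64 0 0 0; 8 0 0 -66.5 0 0 0; 8 0 0 -67.5 0 0 0; 8 0 0 -67.5 0 0 0")

```text
t: 17.7
position: [0.6687, 0.0185, 0.0073]
orientation: [3.141, -0.0, 1.445]
contact_force: [0.3, 0.2, -0.8]
grip_width: 0.12
grip_force: 40.0
```

Emit:
servo_tool(motion="8 0 0 -0.5 0 0 0; 8 -4 0.5 -0.5 0 0 0; 8 -8 1 -0.5 0 0 0; 8 -11 1.4 -0.5 0 0 0; 8 -13 1.6 -0.5 0 0 0; 8 -15 1.9 -0.5 0 0 0; 8 -17 2.1 -0.5 0 0 0; 8 -19 2.4 -0.5 0 0 0; 8 -21 2.6 -0.5 0 0 0; 8 -21 2.6 -0.5 0 0 0")

```text
t: 18.53
position: [0.6488, 0.0207, 0.007]
orientation: [3.138, -0.0, 1.446]
contact_force: [6.1, -0.9, 5.0]
grip_width: 0.122
grip_force: 40.0
```

```bash
python3 - <<'E'
from h import *
s=bot.read_state();print(s["position"],np.degrees(s["orientation"]),s["contact_force"],s["ft_torque"])
im=optics.snapshot("top");sc=optics.snapshot("scene")
cv2.imwrite("pics/s6.png",np.vstack([cv2.resize(im[170:270,210:410],(800,300),interpolation=3)[:,:,::-1],cv2.resize(sc[205:330,230:380],(360,300),interpolation=3)[:,:,::-1].copy() if 0 else cv2.resize(sc[205:330,220:386],(800,300),interpolation=3)[:,:,::-1]]))
E
```

```text
[0.64883019 0.02074957 0.00701234] [ 1.79813600e+02 -2.39965867e-02  8.28238950e+01] [ 6.07958167 -0.8627446   5.00847659] [-0.26933859 -1.26774248 -0.03861257]
```

View pics/s6.png

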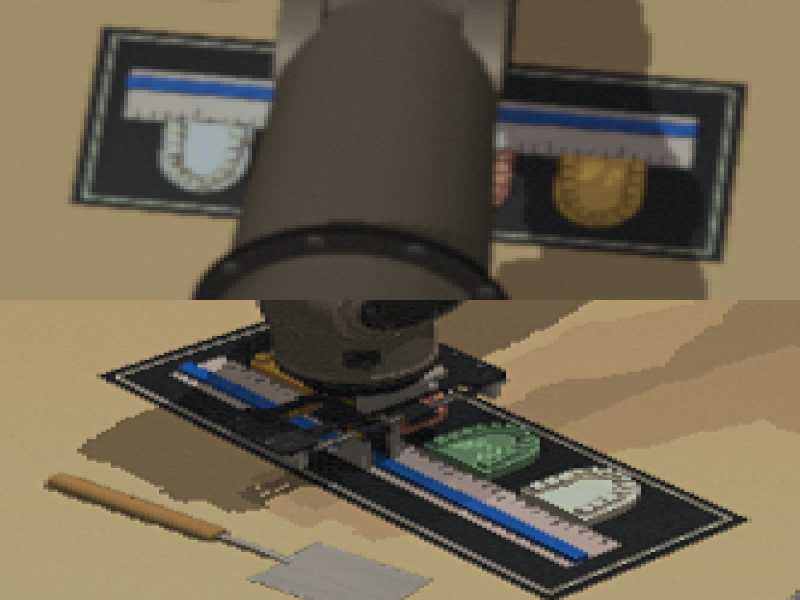

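Emit:
servo_tool(motion="8 -1 0.1 0 0 0 0; 8 -2 0.2 0 0 0 0; 8 -3 0.4 0 0 0 0; 8 -4 0.5 0 0 0 0; 8 -4 0.5 0 0 0 0; 8 -4 0.5 0 0 0 0")

```text
t: 19.13
position: [0.6451, 0.0213, 0.007]
orientation: [3.138, -0.0, 1.446]
contact_force: [7.1, -0.9, 4.6]
grip_width: 0.125
grip_force: 40.0
```

Emit:
servo_tool(motion="8 0 0 0 0 0 0; 8 0 0 0 0 0 0; 24 0 0 0 0 0 0; 24 0 0 0 0 0 0; 24 0 0 0 0 0 0; 24 0 0 15 0 0 0; 24 0 0 45 0 0 0; 24 0 0 80 0 0 0", squeeze=5)

```text
t: 19.8
position: [0.6417, 0.0212, 0.085]
orientation: [-3.137, 0.001, 1.446]
contact_force: [0.2, 0.2, 0.3]
grip_width: 0.258
grip_force: 0.0
```

Emit:
servo_tool(motion="24 -15 -39 0 0 0 -2; 24 -30 -77 0 0 0 -4; 24 -45 -116 0 0 0 -6; 24 -60 -155 0 0 0 -8; 24 -75 -193 0 0 0 -10; 24 -90 -232 0 0 0 -12; 10 -105 -270 0 0 0 -14; 0 -120 -309 0 0 0 -16; 0 -135 -347 0 0 0 -18; 0 -150 -386 0 0 0 -20")

```text
t: 20.63
position: [0.4923, -0.3658, 0.0859]
orientation: [-3.141, -0.0, 1.095]
contact_force: [1.0, -0.6, 0.0]
grip_width: 0.017
grip_force: 0.0
```

```bash
python3 - <<'E'
from h import *
s=bot.read_state();print(s["position"],np.degrees(s["orientation"]),s["qpos"])
im=optics.snapshot("top");sc=optics.snapshot("scene")
cv2.imwrite("pics/t7.png",im[:,:,::-1])
cv2.imwrite("pics/s7.png",np.vstack([cv2.resize(im[170:270,210:410],(800,400),interpolation=3)[:,:,::-1],cv2.resize(sc[205:330,220:386],(800,200),interpolation=3)[:,:,::-1]]))
E
```

```text
[ 0.49227578 -0.3657593   0.08590692] [-1.79964746e+02 -2.59878794e-02  6.27488517e+01] [ 0.19128262  0.49116347  0.45015723  1.87121089 -0.27923418  0.84190748
  0.3073191 ]
```

View pics/s7.png

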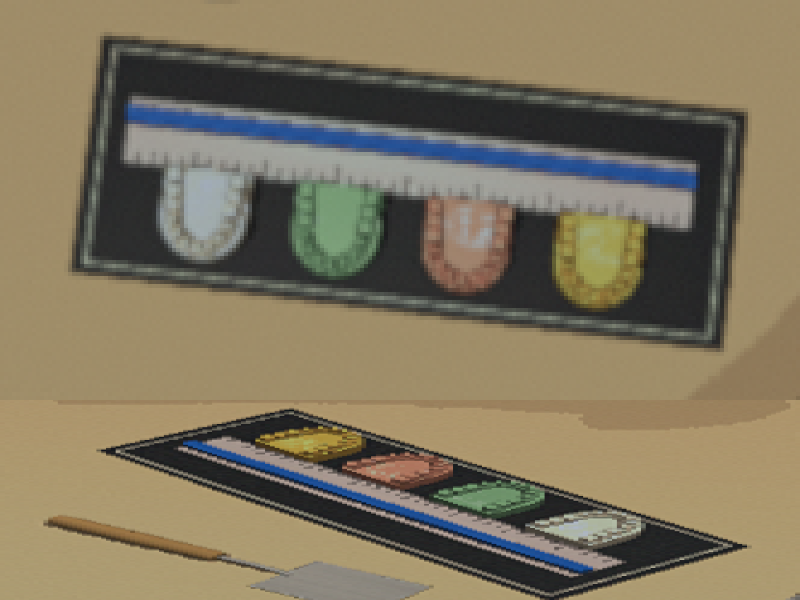

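```bash
python3 - <<'E'
from h import *
im=optics.snapshot("top");sc=optics.snapshot("scene")
a=cv2.resize(im[205:232,235:385],(800,250),interpolation=cv2.INTER_LANCZOS4)
b=cv2.resize(sc[208:322,260:375],(800,340),interpolation=cv2.INTER_LANCZOS4)
o=np.vstack([a,b]).astype(float)*1.5
cv2.imwrite("pics/c8.png",o.clip(0,255).astype(np.uint8)[:,:,::-1])
E
```

```text
(no output)
```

View pics/c8.png

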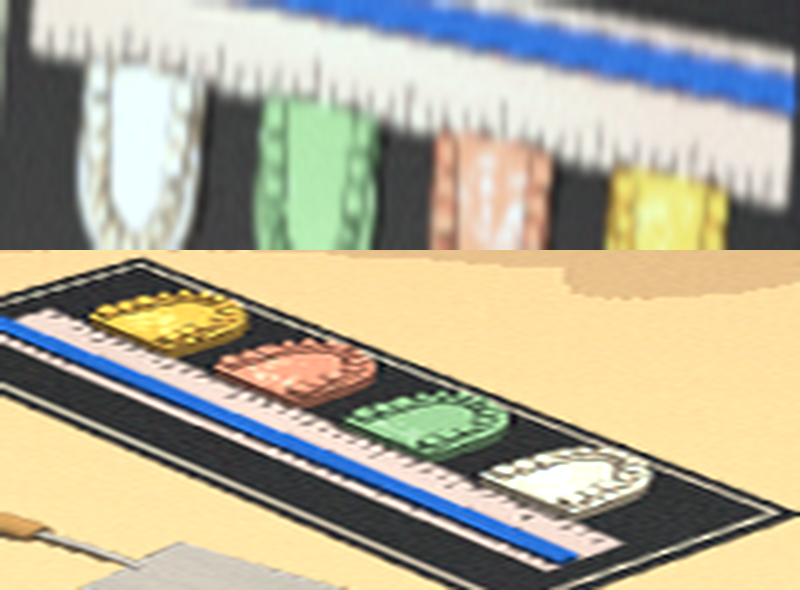

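Emit:
servo_tool(motion="0 -6 -10 0 0 0 0; 0 -6 -10 -20 0 0 0; 0 -6 -10 -38 0 0 0; 0 -6 -10 -42 0 0 0; 0 -6 -10 -46 0 0 0; 0 -6 -10 -48 0 0 0; 0 -6 -10 -50 0 0 0; 0 -6 -10 -50 0 0 0")

```text
t: 21.5
position: [0.4877, -0.3737, 0.0379]
orientation: [-3.141, -0.002, 1.097]
contact_force: [-9.4, 10.9, 27.4]
grip_width: -0.0
grip_force: 13.8
```

Emit:
servo_tool(motion="0 0 0 2 0 0 0; 0 0 0 2 0 0 0; 0 0 0 2 0 0 0")

```text
t: 21.75
position: [0.4881, -0.3743, 0.039]
orientation: [3.141, -0.0, 1.097]
contact_force: [-1.4, 2.6, 4.9]
grip_width: 0.006
grip_force: 2.2
```

Emit:
servo_tool(motion="0 0 0 2 0 0 0; 0 0 0 2 0 0 0; 0 0 0 2 0 0 0")

```text
t: 22.0
position: [0.4881, -0.3744, 0.0404]
orientation: [3.141, -0.0, 1.097]
contact_force: [0.8, 2.0, 3.5]
grip_width: 0.005
grip_force: 1.8
```

Emit:
servo_tool(motion="0 0 0 3 0 0 0; 0 0 0 3 0 0 0; 0 0 0 3 0 0 0")

```text
t: 22.25
position: [0.4879, -0.3748, 0.0432]
orientation: [3.141, 0.0, 1.097]
contact_force: [2.6, 0.1, 2.0]
grip_width: 0.01
grip_force: 1.0
```

Emit:
servo_tool(motion="0 0 0 25 0 0 0; 0 0 0 60 0 0 0; 0 15 40 60 0 0 2; 10 31 79 60 0 0 4; 20 47 118 60 0 0 6; 26 63 157 60 0 0 8; 26 79 196 60 0 0 10; 26 95 236 60 0 0 12; 26 110 276 60 0 0 14; 26 125 316 60 0 0 16")

```text
t: 23.08
position: [0.6106, -0.063, 0.1029]
orientation: [-3.142, 0.0, 1.377]
contact_force: [1.3, -1.4, -0.5]
grip_width: 0.278
grip_force: 0.0
```

Emit:
servo_tool(motion="26 16 40 0 0 0 2; 26 31 80 0 0 0 4; 26 31 80 0 0 0 4; 26 31 80 0 0 0 4")

```text
t: 23.42
position: [0.6417, 0.0185, 0.1023]
orientation: [-3.141, -0.0, 1.45]
contact_force: [-0.1, -1.4, -0.5]
grip_width: 0.275
grip_force: 0.0
```

Emit:
servo_tool(motion="26 2.5 2.5 -30 0 0 0; 26 2.5 2.5 -60 0 0 0; 26 2.5 2.5 -82 0 0 0; 26 2.5 2.5 -92 0 0 0; 26 2.5 2.5 -95 0 0 0; 20 2.5 2.5 -95 0 0 0; 8 2.5 2.5 -95 0 0 0; 8 2.5 2.5 -95 0 0 0; 8 2.5 2.5 -95 0 0 0; 8 2.5 2.5 -95 0 0 0", squeeze=40)

```text
t: 24.25
position: [0.6447, 0.0176, 0.0094]
orientation: [3.14, -0.0, 1.446]
contact_force: [-0.7, -2.1, 9.0]
grip_width: 0.121
grip_force: 40.0
```

Emit:
servo_tool(motion="8 4 -0.5 0 0 0 0; 8 10 -1.3 0 0 0 0; 8 16 -2 0 0 0 0; 8 20 -2.5 1 0 0 0; 8 20 -2.5 15 0 0 0; 8 20 -2.5 40 0 0 0; 8 20 -2.5 65 0 0 0; 8 20 -2.5 65 0 0 0")

```text
t: 24.92
position: [0.6665, 0.0152, 0.0789]
orientation: [3.135, -0.002, 1.445]
contact_force: [1.1, -0.8, -1.0]
grip_width: 0.119
grip_force: 40.0
```

Emit:
servo_tool(motion="8 -5 5 0 0 0 -7; 8 -15 15 0 0 0 -14; 8 -28 30 0 0 0 -21; 8 -42 48 0 0 0 -28; 8 -56 66 0 0 0 -35; 8 -70 86 0 0 0 -42; 8 -85 106 0 0 0 -49; 8 -100 128 0 0 0 -56; 8 -115 150 0 0 0 -63; 8 -130 175 0 0 0 -70")

```text
t: 25.75
position: [0.533, 0.1909, 0.0737]
orientation: [-3.141, -0.001, 0.217]
contact_force: [1.0, 0.9, -0.7]
grip_width: 0.117
grip_force: 40.0
```

Emit:
servo_tool(motion="8 -12 25 0 0 0 -6; 8 -24 50 0 0 0 -10.8; 8 -36 80 0 0 0 -10.8; 8 -48 110 0 0 0 -10.8; 8 -58 140 0 0 0 -10.8; 8 -66 165 0 0 0 -10.8; 8 -71 182 0 0 0 -10.8; 8 -71.5 189 0 0 0 -10.8; 8 -71.5 189 0 0 0 -10.8; 8 -71.5 189 0 0 0 -10.8")

```text
t: 26.58
position: [0.4627, 0.3785, 0.0733]
orientation: [3.142, -0.0, 0.035]
contact_force: [1.0, 0.3, -2.3]
grip_width: 0.12
grip_force: 40.0
```

```bash
python3 - <<'E'
from h import *
s=bot.read_state();print(s["position"],np.degrees(s["orientation"]),s["grip_width"]*94)
im=optics.snapshot("top");sc=optics.snapshot("scene")
cv2.imwrite("pics/s9.png",np.hstack([cv2.resize(im[170:370,140:410],(480,400),interpolation=3),cv2.resize(sc[200:380,330:500],(320,400),interpolation=3)])[:,:,::-1])
E
```

```text
[0.46267993 0.37850795 0.07325594] [ 1.79997326e+02 -1.84148210e-02  2.01293080e+00] 11.311253881344967
```

View pics/s9.png

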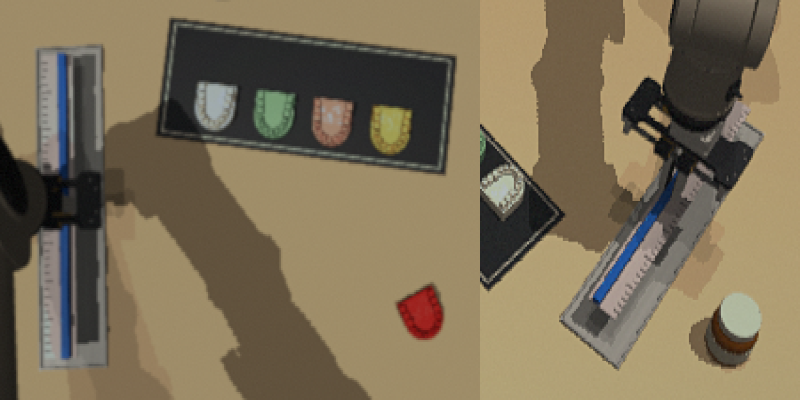

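Emit:
servo_tool(motion="8 1.5 1 -25 0 0 0; 8 1.5 1 -45 0 0 0; 8 1.5 1 -55 0 0 0; 8 1.5 1 -59 0 0 0; 8 1.5 1 -61 0 0 0; 8 1.5 1 -61 0 0 0")

```text
t: 27.18
position: [0.4643, 0.3793, 0.0127]
orientation: [3.141, 0.0, 0.034]
contact_force: [-0.3, 0.0, -1.3]
grip_width: 0.122
grip_force: 40.0
```

Emit:
servo_tool(motion="8 0 0 -1 0 0 0; 8 0 0 -1 0 0 0; 8 0 0 -1 0 0 0")

```text
t: 27.43
position: [0.4646, 0.3798, 0.0124]
orientation: [-3.141, -0.001, 0.034]
contact_force: [-3.1, -4.0, 12.3]
grip_width: 0.116
grip_force: 40.0
```

Contact with the tray floor. Release and rise.

Emit:
servo_tool(motion="8 0 0 0.5 0 0 0; 18 0 0 0.5 0 0 0; 26 0 0 0.5 0 0 0; 26 0 0 0.5 0 0 0; 26 0 0 20 0 0 0; 26 0 0 60 0 0 0; 26 0 0 100 0 0 0; 26 -30 40 110 0 0 0; 26 -60 80 110 0 0 0; 26 -90 120 110 0 0 0", squeeze=5)

```text
t: 28.27
position: [0.3889, 0.4812, 0.1224]
orientation: [-3.139, -0.001, 0.034]
contact_force: [0.8, 2.0, -0.2]
grip_width: 0.278
grip_force: 0.0
```

Emit:
servo_tool(motion="26 -30 40 20 0 0 0; 26 -60 80 40 0 0 0; 26 -90 120 60 0 0 0; 26 -110 140 80 0 0 0; 26 -110 140 80 0 0 0; 26 -110 140 80 0 0 0")

```text
t: 28.77
position: [0.2743, 0.6253, 0.2029]
orientation: [-3.138, 0.0, 0.043]
contact_force: [-0.7, -0.2, -0.3]
grip_width: 0.279
grip_force: 0.0
```

```bash
python3 - <<'E'
from h import *
s=bot.read_state();print(s["t"],s["position"],s["contact_force"])
im=optics.snapshot("top");sc=optics.snapshot("scene")
cv2.imwrite("pics/s10.png",np.hstack([cv2.resize(im[170:370,80:410],(480,400),interpolation=3),cv2.resize(sc[200:380,230:500],(320,400),interpolation=3)])[:,:,::-1])
E
```

```text
28.7667 [0.27432846 0.62532577 0.20292069] [-0.69183037 -0.20191589 -0.31093025]
```

View pics/s10.png

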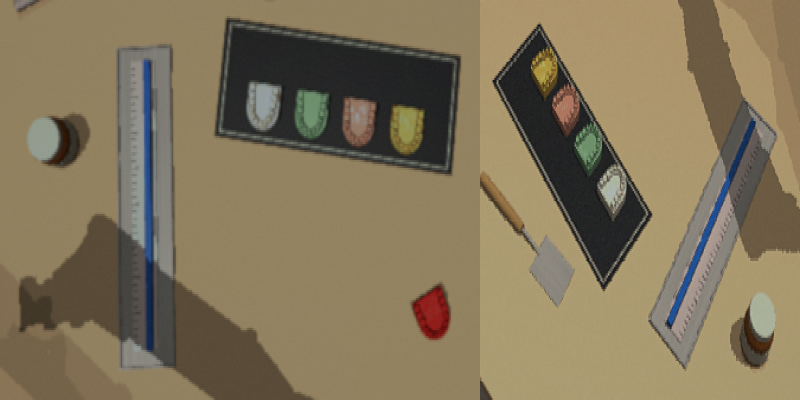

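The rule lies flat in the tray (crop column 148, rows 60–350), and the four casts stand on the mat at crop (263,105) to (407,130). The jar is untouched.

```bash
python3 -c "
from station import job;print(job.close_job())"
```

```text
the job is handed in; nothing more can be done
None
```

Job handed in at about 29 s: all four casts were slid onto the mat in a row, the rule was laid flush against their backs with no gap visible in either camera view, and the shutter was pressed (judged by the button's spring force; its travel can't be read). The rule is back flat in its tray, the casts are still standing on the mat, and I touched neither the bowl, jar and spatula nor the red look-alikes.

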